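# Check the dust collector's filter plate against the light

### The job

Push the open drawer of the little dust collector home until it clicks shut, then lift the hood flap on top fully open and leave it open, and draw the hidden filter plate straight up by its red tab. Finish by holding the plate still in the gripper, upright and squarely in front of the middle of the lit panel, about 6 cm away from it and touching nothing else. Leave the tape roll and the red carton beside the collector and the lockring tool by the panel where they stand.

Things in the scene. Friction and masses are not known exactly. Their poses are not given: they have to be found in the camera images.
- dust_unit: grey dust collector, box 130 (x) x 150 (y) x 100 mm, fixed; origin at the centre of its underside, z up, front (blue drawer) looks along -x. Flat deck at z = 100 mm; its rear is covered by the hood flap (x -31 to 62 mm, 112 mm wide, top z = 135 mm when closed). Under it a slot in the deck, 14 (x) by 90 mm (y), centred at x = 12, y = 0, floor z = 43 mm, holds the filter plate upright
- dust_drawer (a joint): opening of the blue drawer in m: 0 = fully home, grows to 0.06 as it comes out along the collector's -x. Detent: from 12 to 5 mm opening it pushes back with about 5 N (push slowly: a quick push meets a jolt of 15 N or more), below 5 mm it snaps in and stays at 0. Sliding friction about 1.2 N
- ledge (a point): middle of the end face of the black pull ledge on the drawer's front; ledge 60 mm wide (y), 12 mm thick (z), standing out 22 mm from the blue front; in the collector's frame z = 62 mm, and x = -97 mm when the drawer is home. Moves with the drawer; axes as the collector's
- flap (a joint): angle of the hood flap in rad: 0 = closed, 1.92 = fully open (leaning back past upright). It stays at any angle by hinge friction of 0.09 N m, about 1.3 N at the yellow grip to lift
- flap_grip (a point): centre of the yellow grip, a bar of 14 mm diameter, 24 mm long along y, its centre 18 mm before the flap's front edge and 17 mm above the deck; it can be pinched by its two ends (across y, fingers pointing down) and then turns between the fingers as the flap swings. Moves with the flap; axes fixed to the flap
- flap_hinge (a point): point on the flap's hinge line, which runs along the collector's y at x = 62, z = 101 mm of the collector's frame; the grip centre is 110 mm in front of and 16 mm above it when closed
- filter_plate: filter plate: aluminium frame 84 mm wide (y), 57 mm high (z), 10 mm thick (x) round a white filter, with a red pull tab on top; 90 g or so; origin at the centre of its lower edge, z up, x is the normal of its broad face. Hidden under the closed flap except to this reading
- plate_center (a point): centre of the plate's broad part, 28.5 mm above its lower edge; axes as the plate's
- tab (a point): grasp point in the plate's red tab, 71 mm above the plate's lower edge; the tab is 30 mm wide (y), 10 mm thick (x), and reaches from 57 to 83 mm above the lower edge, so 26 mm of it stand above the deck
- light_panel: lit inspection panel in a black frame, 150 (y) x 120 mm (z) and 20 mm thick, on a post and foot, fixed to the bench; origin under the middle of the lit face on the bench, lit face looks along its -x; panel from z = 90 to 210 mm. Foot 100 mm wide (y), 8 mm high, from x = -20 to 60 mm
- panel_face (a point): middle of the lit face, 150 mm above the bench; axes as the panel's: -x points out of the lit face, y along it, z up
- tape_roll: bystander: dark tape roll, 56 mm across, 19 mm high, on the bench left of the collector; origin at the centre of its underside
- brake_pads: bystander: small red carton 50 x 70 x 25 mm on the bench right of the collector; origin at the centre of its underside
- lockring: bystander: silver lockring tool, 35 mm across, 30 mm high, on the bench left of the lit panel; origin at the centre of its underside

How it is judged (in metres and radians):
On the way, in this order (a step that is already met when the one before it is completed fails the run):
1. the drawer is home in its detent, the flap not yet lifted (value of joint dust_drawer below 0.003 m and value of joint flap below 0.2 rad), for 0.2 s.
2. the flap is open (value of joint dust_drawer below 0.003 m and value of joint flap above 1.3 rad), for 0.2 s.
3. the plate is drawn clear above the deck in the fingers (all of step 2 and contact force between the fingers and filter_plate above 1 N and contact force between filter_plate and dust_unit below 0.1 N and contact force between filter_plate and light_panel below 0.1 N and z of filter_plate in the frame of dust_unit above 0.103 m), for 0.1 s.
At the end, for the whole second after the job is handed in: the fingers alone hold the plate, its centre 25 to 110 mm before the lit face, within 30 mm of its middle sideways and in height, parallel to it and upright within 0.26 rad, under 20 mm/s; drawer under 3 mm open, flap over 1.3 rad (all of step 2 and contact force between the fingers and filter_plate above 1 N and contact force between filter_plate and dust_unit below 0.1 N and contact force between filter_plate and light_panel below 0.1 N and x of plate_center in the frame of panel_face between -0.11 and -0.025 m and y of plate_center in the frame of panel_face between -0.03 and 0.03 m and z of plate_center in the frame of panel_face between -0.03 and 0.03 m and angle between the x axis of filter_plate and the x axis of panel_face, either way round below 0.26 rad and angle between filter_plate's own z axis and vertical below 0.26 rad and linear speed of filter_plate below 0.02 m/s); the arm keeps its last pose, push and grip.
It fails at once if the tape roll is moved more than 15 mm (distance of tape_roll from where it was at the start of the episode above 0.015 m).
It fails at once if the red carton is moved more than 15 mm (distance of brake_pads from where it was at the start of the episode above 0.015 m).
It fails at once if the lockring tool is moved more than 15 mm (distance of lockring from where it was at the start of the episode above 0.015 m).
It fails at once if the lit panel is struck by the plate or the arm (over 3 N) (contact force between any of filter_plate, the arm, the fingers and light_panel above 3 N).
It also fails if it takes over 69 s, if anything falls off the work surface, if the arm or the gripper's body presses on something with over 40 N, if the wrist force passes 120 N, or if a joint passes its speed limit or range.

### The arm

A 7-joint arm with a two-finger parallel gripper is mounted at the origin on a cart in front of the work surface, level with it; the furniture and walls round the work are solid. World frame = base frame: x ahead of the robot, y to its left, z up, the work surface at z = 0. Lengths are in m, angles in degrees, forces in N, time in s.
With the tool pointing down it reaches from about 0.35 to 0.775 m from the base axis. Payload 3.1 kg.
Tool frame: the origin (TCP) lies between the finger pads; the fingertips stand 14 mm ahead of it and the grasp point (between the pads) lies 5 mm behind it; z points along the fingers, y is the line along which they close (so a half turn about z gives the same grasp; the last joint's range is limited). The gripper opens to 85 mm and grips with 20 to 120 N. Pads are 22 mm wide; open, the fingers measure 114 mm over their backs; the gripper's body (76 mm by 85 mm) begins 54 mm behind the grasp point. The pads swing forward as they close: fully open they stand 13 mm farther back than shut.
Start: joints at [-66.618, 17.813, 0.802, 86.603, -0.252, 75.585, -1.558], TCP at [0.239, 0.495, 0.245] pointing down, gripper open.
Joint ranges: [-154.91, 154.91], [-16.99, 109.72], [-72.82, 74.43], [7.12, 147.25], [-82.49, 262.49], [11.32, 116.49], [-174.64, 174.64]. Speed limits (degrees/s): [159.86, 159.86, 180, 180, 180, 180, 180].

### API

Orientations are given as a 3x3 rotation matrix whose columns are the frame's x, y, z axes.
In Python, from bench import get_state, get_image, close_job gives the robot as it stands.
- The arm moves only by the tool drive_tool, never from a script. Its argument "series" is a list that holds one entry, the list of rows, each a list of 7 numbers: the opening, from 0 (shut) to 1 (fully open), then the shift along the tool's x, y, z in shares of 40 cm (1.0 is 40 cm), then the turn, a rotation vector about the tool's x, y, z in normalised numbers (1 is pi/2 rad). In form: [[[fingers, tx, ty, tz, rx, ry, rz], ...]]. A call has exactly 10 rows; each row is the pose to reach, as a shift and turn from the pose commanded when the call began, along the tool's axes at that moment; what a row does not reach only later rows make up. A row lasts 1/12 s, in which the tool goes at most 41.7 mm and 7.16 degrees, less where a joint would pass 70% of its speed; a pose out of reach is approached as far as the arm can. Shift and turn numbers lie between -1 and 1, and a call with a number outside is refused. A call with a gripper value outside its range is refused whole. The fingers move at their own pace and stop on an object; "newtons" is the grip in N (left out, the last holds). Time passes only in rows, so rows that repeat a pose let the fingers close, or fill a call up. It gives the time, the measured TCP pose, the force, the opening and the grip force at its end, in the units of the state.
- get_state(): the state, without advancing time (a new reading comes with each control period).
- get_image(name): name is "scene" or "top"; returns a dict with "image" (400x640x3 uint8, red, green, blue), "K" (3x3 intrinsics, pixels), "dist_coeffs" ([k1, k2, p1, p2, k3] as OpenCV has them; the pictures are not rectified), "R" (3x3) and "t" (3): a world point X has camera coordinates R X + t. Camera axes: x right, y down, z forward; pixel columns grow to the right and rows downward; lengths in m; the calibration is good to about 2 mm. A picture is of the moment at which its call begins. There is no depth.
- close_job(): hands the job in; it is judged then, once.
The state is a dict: "clock": time; "joint_pos": joint angles; "qd": joint speeds; "tau": joint torques, N m; "position": TCP position; "orientation": TCP orientation; "wrist_force": force on the tool from outside, world axes, zero at the start; "wrist_torque": the same for the moment, N m; "grip_width": opening from 0.0 (shut) to 1.0 (fully open); "grip_force": force on a finger pad.
Only numpy, scipy, OpenCV 4.12 (cv2) and the standard library are available. Lean on these libraries where they do the work, as an engineer would, in place of code of your own. Each camera call takes 0.05 s, during which the arm holds its last target. There are 200 camera calls.

## Working session

There is one attempt and no reset: what is moved stays moved. The work goes in short steps, Python scripts to look and compute and a tool call to move; the robot and the scene stay as the last step left them, time stands still between calls to the robot, and variables do not carry over. Pictures are saved under pics/ and viewed, at most 10 in all, crops included, and the job is handed in when it is done.

Besides the shell and the picture viewer there is one more tool, called after "Call:" as a command line: name --argument value ..., lists and objects as JSON in quotes. drive_tool: Moves the arm, as the interface text tells. Its arguments: {"type":"object","properties":{"series":{"type":"array","items":{"type":"array","items":{"type":"array","items":{"type":"number"}}}},"newtons":{"type":"number"}},"required":["series"]}

```bash
mkdir -p pics; cat > h.py <<'E'
import numpy as np, cv2, json
from bench import get_state, get_image
def snap(n,f):
    d=get_image(n); cv2.imwrite('pics/'+f+'.png',d['image'][:,:,::-1]); np.save('pics/'+f+'.npy',d,allow_pickle=True); return d
def load(f): return np.load('pics/'+f+'.npy',allow_pickle=True).item()
def ray(d,p):
    u=cv2.undistortPoints(np.array([[p]],float),np.array(d['K']),np.array(d['dist_coeffs']))[0,0]
    R=np.array(d['R']);t=np.array(d['t']); return -R.T@t, R.T@np.array([u[0],u[1],1.])
def onz(d,p,z):
    c,r=ray(d,p); return c+r*(z-c[2])/r[2]
def two(d1,p1,d2,p2):
    c1,r1=ray(d1,p1);c2,r2=ray(d2,p2)
    s=np.linalg.lstsq(np.c_[r1,-r2],c2-c1,rcond=None)[0]
    a=c1+s[0]*r1;b=c2+s[1]*r2; return (a+b)/2,np.linalg.norm(a-b)
def proj(d,X):
    return cv2.projectPoints(np.array(X,float).reshape(-1,3),cv2.Rodrigues(np.array(d['R']))[0],np.array(d['t']),np.array(d['K']),np.array(d['dist_coeffs']))[0][:,0]
E
python3 - <<'E'
from h import *
for n in('scene','top'):
    d=snap(n,n+'0'); print(n,np.round(-np.array(d['R']).T@d['t'],3),np.round(d['R'],2).tolist())
s=get_state();print({k:np.round(v,3).tolist() for k,v in s.items()})
E
```

```text
scene [-0.13  -0.383  0.679] [[0.59, -0.81, -0.01], [-0.42, -0.29, -0.86], [0.69, 0.51, -0.52]]
top [0.376 0.187 1.171] [[0.02, -1.0, 0.02], [-0.98, -0.02, -0.19], [0.19, -0.01, -0.98]]
{'clock': 0.1, 'joint_pos': [-66.618, 17.856, 0.801, 86.68, -0.252, 75.584, -1.558], 'qd': [0.084, -0.15, 0.032, -0.103, 0.045, 0.108, -0.038], 'tau': [0.001, -38.085, 0.146, -23.124, 0.012, 0.008, 0.0], 'position': [0.239, 0.495, 0.244], 'orientation': [[-0.901, 0.435, -0.001], [0.435, 0.901, -0.002], [-0.0, -0.002, -1.0]], 'wrist_force': [0.23, 0.466, 0.832], 'wrist_torque': [0.033, 0.018, 0.02], 'grip_force': 0.0, 'grip_width': 0.998}
```

View pics/scene0.png

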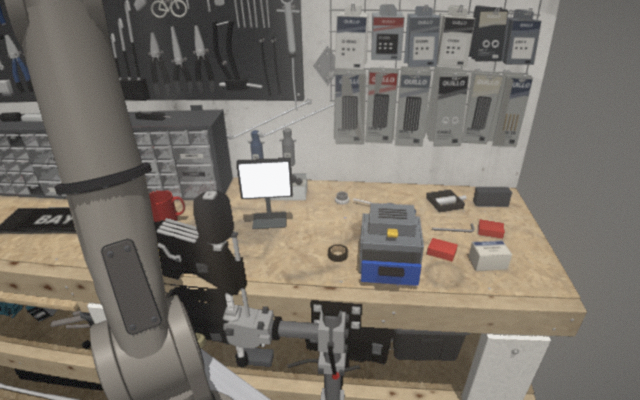

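View pics/top0.png

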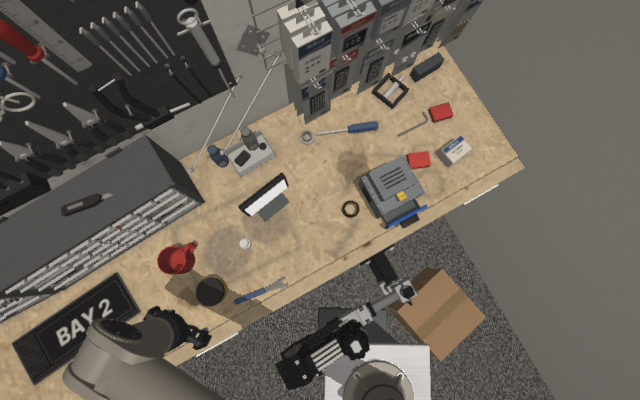

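Scene: panel lit face at (265,180), collector at (390,245), its yellow grip (392,233), tape (338,253), lockring probably (top) (244,243). Top: grip (402,196), panel (265,195). I'll enlarge.

```bash
python3 - <<'E'
from h import *
a=load('scene0');b=load('top0')
def crop(d,x0,y0,x1,y1,k):
    c=cv2.resize(d['image'][y0:y1,x0:x1,::-1],None,fx=k,fy=k,interpolation=cv2.INTER_CUBIC)
    for x in range((x0+9)//10*10,x1,10):
        cv2.line(c,((x-x0)*k,0),((x-x0)*k,6 if x%50 else 14),(0,255,0),1)
        if x%50==0: cv2.putText(c,str(x),((x-x0)*k,26),0,.4,(0,255,0),1)
    for y in range((y0+9)//10*10,y1,10):
        cv2.line(c,(0,(y-y0)*k),(6 if y%50 else 14,(y-y0)*k),(0,255,0),1)
        if y%50==0: cv2.putText(c,str(y),(16,(y-y0)*k+4),0,.4,(0,255,0),1)
    return c
cv2.imwrite('pics/c1.png',crop(a,325,190,465,290,5))
cv2.imwrite('pics/c2.png',crop(b,330,140,440,230,6))
A=crop(a,225,145,305,245,4);B=crop(b,230,160,310,260,4)
cv2.imwrite('pics/c3.png',np.hstack([A,B]))
print(proj(b,[[0,0,0],[.6,0,0],[0,.5,.245],[.239,.495,.245]]),proj(a,[[.239,.495,.245]]))
def mask(d,lo,hi,roi):
    h=cv2.cvtColor(d['image'],cv2.COLOR_RGB2HSV);m=cv2.inRange(h,np.array(lo),np.array(hi));x0,y0,x1,y1=roi
    z=np.zeros_like(m);z[y0:y1,x0:x1]=m[y0:y1,x0:x1]
    n,l,s,c=cv2.connectedComponentsWithStats(z)
    i=1+np.argmax(s[1:,4]);ys,xs=np.nonzero(l==i);return c[i],s[i],cv2.minAreaRect(np.c_[xs,ys].astype(np.float32))
g1=mask(a,(20,140,120),(32,255,255),(370,220,420,250));g2=mask(b,(20,140,100),(32,255,255),(385,180,420,210))
print(g1,g2,two(a,g1[0],b,g2[0]))
w1=mask(a,(0,0,225),(180,40,255),(230,150,300,210));print(w1,w1[0])
w2=mask(b,(0,0,215),(180,40,255),(230,165,300,225));print(w2)
b1=mask(a,(105,130,60),(125,255,255),(350,250,430,290));b2=mask(b,(105,130,60),(125,255,255),(375,195,435,235));print(b1,b2,two(a,b1[0],b,b2[0]))
E
```

```text
[[378.1548832  397.82151806]
 [376.72895706 198.81817612]
 [178.30418741 430.73147677]
 [188.54744717 323.10772713]] [[117.86907666 180.54512484]]
(array([392.03076923, 232.66153846]), array([388, 229,   9,   8,  65], dtype=int32), ((392.0, 232.5), (7.0, 8.0), 90.0)) (array([400.88709677, 195.48387097]), array([396, 191,  11,  10,  62], dtype=int32), ((400.9000244140625, 195.3000030517578), (7.602630615234375, 7.602630138397217), 63.43495178222656)) (array([ 0.5897779 , -0.05336694,  0.11424841]), np.float64(0.0001960361184265206))
(array([264.60504202, 179.29023917]), array([ 239,  162,   51,   35, 1547], dtype=int32), ((264.12255859375, 179.46109008789062), (32.499088287353516, 48.71744155883789), 86.42366790771484)) [264.60504202 179.29023917]
(array([266.5136612 , 197.62295082]), array([246, 180,  41,  35, 366], dtype=int32), ((266.6449279785156, 197.6055145263672), (7.806365966796875, 47.79860305786133), 52.00127029418945))
(array([390.92151556, 271.52909337]), array([362, 261,  59,  23, 739], dtype=int32), ((390.46112060546875, 272.12255859375), (58.19894027709961, 20.3976993560791), 3.5763344764709473)) (array([405.97841727, 216.4028777 ]), array([385, 206,  42,  22, 139], dtype=int32), ((405.6571044921875, 216.78994750976562), (3.7003536224365234, 46.052913665771484), 61.55707550048828)) (array([ 0.53797275, -0.08375746,  0.04454447]), np.float64(0.0003781522935004735))
```

View pics/c1.png

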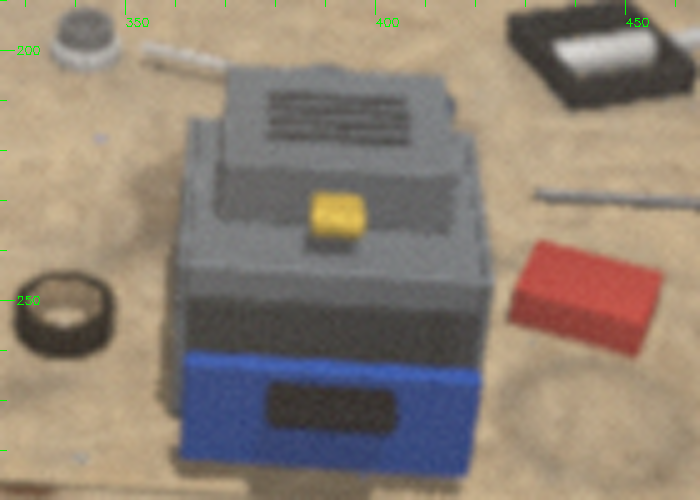

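View pics/c2.png

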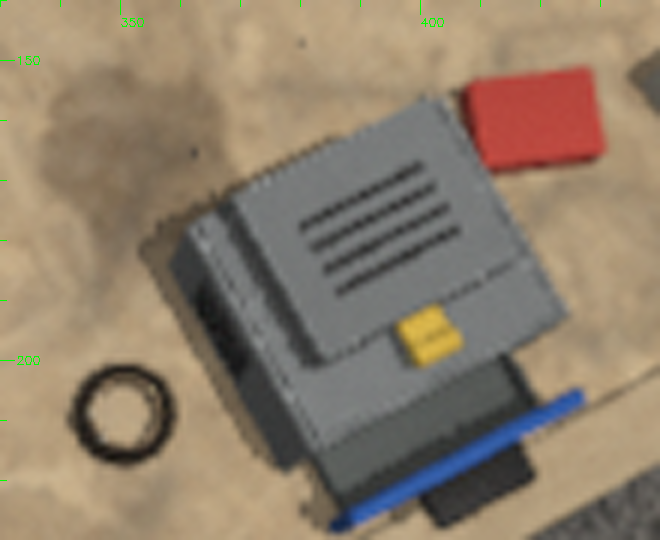

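View pics/c3.png

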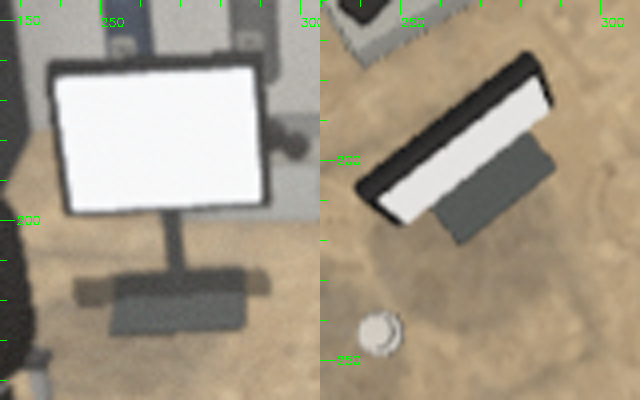

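Crops show: deck corners in top at (424.5,192), (383.7,215), (360,182.5); blue front edge (386.7,227)–(427,206.3); ledge end (404,227.5)–(418,220); panel lit corners in top (284.5,179.5),(244.5,210.8),(251,216),(287.8,186); lockring (245,243), tape (350.5,209), carton (419,160).

```bash
python3 - <<'E'
from h import *
a=load('scene0');b=load('top0')
T={'deckFR':((424.5,192),.1),'deckFL':((383.7,215),.1),'deckBL':((360,182.5),.1),
'flFL':((383,200.3),.135),'flFR':((417.5,182.5),.135),'flBR':((401.7,156),.135),'flBL':((368.3,173.3),.135),
'blueL':((386.7,227),.09),'blueR':((427,206.3),.09),'ledL':((404,227.5),.068),'ledR':((418.5,219.5),.068),'lock':((245,243),.015),'tape':((350.5,209),.01),'carton':((419,160),.0125)}
P={k:onz(b,*v)for k,v in T.items()}
for k in P:print(k,P[k].round(4))
yaw=lambda p,q:np.degrees(np.arctan2(*(P[q]-P[p])[1::-1]))
for p,q in(('deckFR','deckFL'),('flFR','flFL'),('flBR','flBL'),('blueR','blueL'),('ledR','ledL')):print(p,yaw(p,q)-90)
print('F-B',yaw('deckFL','deckBL'),yaw('flFL','flBL'),yaw('flFR','flBR'))
L=[two(a,p,b,q) for p,q in(((238.75,163.75),(244.5,210.8)),((288.75,162),(284.5,179.5)),((290.75,195.75),(287.8,186)),((242.5,198.25),(251,216)))]
for l in L:print('lit',l)
# two-view deck checks, scene px
print(two(a,(386.5,244),b,(404.1,203.5)))
for s,t in(((421.5,246.5),(424.5,192)),((361,243),(383.7,215)),((362,260.5),(386.7,227)),((420.5,265),(427,206.3))):print(two(a,s,b,t))
print(two(a,(391.0,266.5),b,(411.3,223.5)))
E
```

```text
deckFR [ 0.6048 -0.128   0.1   ]
deckFL [ 0.5328 -0.0042  0.1   ]
deckBL [0.6296 0.0658 0.1   ]
flFL [0.5703 0.0035 0.135 ]
flFR [ 0.6252 -0.0981  0.135 ]
flBR [ 0.7045 -0.0537  0.135 ]
flBL [0.6494 0.0455 0.135 ]
blueL [ 0.4985 -0.0145  0.09  ]
blueR [ 0.5632 -0.137   0.09  ]
ledL [ 0.5005 -0.0711  0.068 ]
ledR [ 0.5258 -0.1161  0.068 ]
lock [0.4479 0.4156 0.015 ]
tape [0.5631 0.0862 0.01  ]
carton [ 0.731  -0.1393  0.0125]
deckFR 30.193478884381392
flFR 28.365448368716443
flBR 29.0190165753139
blueR 27.81791084303353
ledR 29.3083192766003
F-B 35.872614921130086 27.948328332398834 29.253063201839005
lit (array([0.5217174 , 0.38411099, 0.20363515]), np.float64(0.0015593634797005692))
lit (array([0.61025547, 0.28136973, 0.20110711]), np.float64(0.002216280896022974))
lit (array([0.61506212, 0.28308469, 0.09133232]), np.float64(0.0025396409758481077))
lit (array([0.52249453, 0.38729799, 0.09277001]), np.float64(0.00037012497939824235))
(array([ 0.56421778, -0.06017355,  0.101417  ]), np.float64(0.012440026470517725))
(array([ 0.60438093, -0.12741497,  0.09651561]), np.float64(0.0037614748912599212))
(array([ 0.53231246, -0.00369817,  0.09808671]), np.float64(0.002183845950892475))
(array([ 0.50282034, -0.02058055,  0.07139707]), np.float64(0.006687210773698745))
(array([ 0.56645554, -0.14257055,  0.07291789]), np.float64(0.0010000017653613818))
(array([ 0.51276323, -0.09203234,  0.0813304 ]), np.float64(0.004194793144751579))
```

```bash
cat >> h.py <<'E'
from scipy.spatial.transform import Rotation as Ro
O=np.array([.6263,-.0325,0]);YAW=29.
def cpt(x,y,z):
    c,s=np.cos(np.radians(YAW)),np.sin(np.radians(YAW)); return O+[c*x-s*y,s*x+c*y,z]
def down(psi):
    c,s=np.cos(np.radians(psi)),np.sin(np.radians(psi)); return np.array([[-s,c,0],[c,s,0],[0,0,-1.]])
def plan(P,psi,s=None):
    s=s or get_state();R=np.array(s['orientation'])
    t=R.T@(np.asarray(P)-s['position'])*100; r=Ro.from_matrix(R.T@down(psi)).as_rotvec(degrees=True)
    print('row',t.round(2),r.round(1)); return np.r_[t,r]
def st():
    s=get_state();print('t',round(s['clock'],2),'p',np.round(s['position'],4),'q',np.round(s['joint_pos'],1),'F',np.round(s['wrist_force'],1),'g',round(s['grip_width'],3),round(s['grip_force'],1));return s
E
ls; echo
```

```text
h.py
pics
```

The rows are not in the units I measure in: shifts go in shares of 40 cm and turns go in shares of pi/2 rad. I convert before sending: -30.7 cm is -0.7675, -26.8 cm is -0.67, 60 degrees is 0.6667.

Call:
drive_tool --series '[[[0, -0.7675, -0.67, 0, 0, 0, 0.6667], [0, -0.7675, -0.67, 0, 0, 0, 0.6667], [0, -0.7675, -0.67, 0, 0, 0, 0.6667], [0, -0.7675, -0.67, 0, 0, 0, 0.6667], [0, -0.7675, -0.67, 0, 0, 0, 0.6667], [0, -0.7675, -0.67, 0, 0, 0, 0.6667], [0, -0.7675, -0.67, 0, 0, 0, 0.6667], [0, -0.7675, -0.67, 0, 0, 0, 0.6667], [0, -0.7675, -0.67, 0, 0, 0, 0.6667], [0, -0.7675, -0.67, 0, 0, 0, 0.6667]]]' --newtons 30

```text
clock: 0.93
position: [0.3996, 0.1167, 0.2452]
orientation: [[-0.069, 0.998, 0.0], [0.998, 0.069, -0.001], [-0.001, 0.0, -1.0]]
wrist_force: [0.7, -0.8, 0.1]
grip_width: 0.0
grip_force: 0.0
```

```bash
python3 - <<'E'
from h import *
s=st();plan(cpt(-.172,0,.2),-61,s)
E
```

```text
t 0.93 p [0.3996 0.1167 0.2452] q [-42.7   1.6  24.7 106.2  -0.6  72.4 -13.8] F [ 0.7 -0.8  0.1] g 0.0 0.0
row [-23.73   6.     4.54] [ 0.  0. 65.]
```

In the tool's units: -23.7 cm is -0.5925, 6 cm is 0.15, 65 degrees is 0.7222.

Call:
drive_tool --series '[[[0, -0.5925, 0.15, 0.1125, 0, 0, 0.7222], [0, -0.5925, 0.15, 0.1125, 0, 0, 0.7222], [0, -0.5925, 0.15, 0.1125, 0, 0, 0.7222], [0, -0.5925, 0.15, 0.1125, 0, 0, 0.7222], [0, -0.5925, 0.15, 0.1125, 0, 0, 0.7222], [0, -0.5925, 0.15, 0.1125, 0, 0, 0.7222], [0, -0.5925, 0.15, 0.1125, 0, 0, 0.7222], [0, -0.5925, 0.15, 0.1125, 0, 0, 0.7222], [0, -0.5925, 0.15, 0.1125, 0, 0, 0.7222], [0, -0.5925, 0.15, 0.1125, 0, 0, 0.7222]]]'

```text
clock: 1.77
position: [0.476, -0.1117, 0.1997]
orientation: [[0.874, 0.485, -0.002], [0.485, -0.874, -0.0], [-0.001, -0.001, -1.0]]
wrist_force: [-0.1, 0.3, -0.0]
grip_width: 0.003
grip_force: 0.0
```

```bash
python3 - <<'E'
from h import *
s=st();plan(cpt(-.172,0,.067),-61,s)
E
```

```text
t 1.77 p [ 0.476  -0.1117  0.1997] q [-25.6  15.4  45.1 101.3 -11.6  68.2 -38.1] F [-0.1  0.3 -0. ] g 0.003 0.0
row [-0.19  0.37 13.27] [-0.   0.1  0. ]
```

In the tool's units: 13.3 cm is 0.3325, 13 cm is 0.325.

Call:
drive_tool --series '[[[0, -0.005, 0.01, 0.075, 0, 0, 0], [0, -0.005, 0.01, 0.15, 0, 0, 0], [0, -0.005, 0.01, 0.225, 0, 0, 0], [0, -0.005, 0.01, 0.275, 0, 0, 0], [0, -0.005, 0.01, 0.3, 0, 0, 0], [0, -0.005, 0.01, 0.325, 0, 0, 0], [0, -0.005, 0.01, 0.3325, 0, 0, 0], [0, -0.005, 0.01, 0.3325, 0, 0, 0], [0, -0.005, 0.01, 0.3325, 0, 0, 0], [0, -0.005, 0.01, 0.3325, 0, 0, 0]]]'

```text
clock: 2.6
position: [0.4777, -0.1162, 0.0685]
orientation: [[0.872, 0.489, 0.003], [0.489, -0.872, -0.0], [0.002, 0.002, -1.0]]
wrist_force: [-0.6, -0.3, -0.1]
grip_width: 0.001
grip_force: 0.0
```

```bash
python3 - <<'E'
from h import *
s=st();plan(cpt(-.108,0,.067),-61,s)
d=snap('top','top1');c=cv2.resize(d['image'][150:250,330:450,::-1],None,fx=6,fy=6,interpolation=cv2.INTER_CUBIC);cv2.imwrite('pics/c4.png',c)
E
```

```text
t 2.6 p [ 0.4777 -0.1162  0.0685] q [-20.   25.4  40.6 110.3 -20.9  51.7 -29.6] F [-0.6 -0.3 -0.1] g 0.001 0.0
row [ 6.25 -0.09  0.16] [ 0.1 -0.1  0.3]
```

View pics/c4.png

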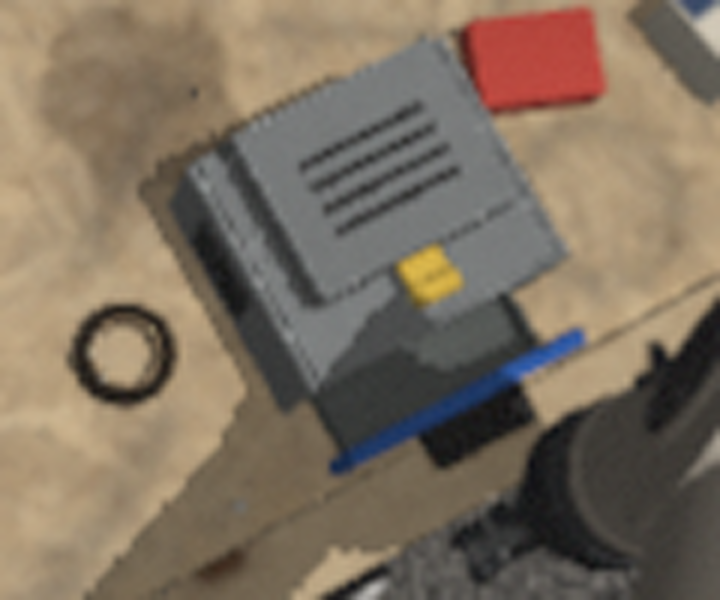

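Top crop: the arm's wrist hides the gripper at crop (590,490), fingers behind it; ledge at crop (480,430). Now I push slowly.

In the tool's units: 4 cm is 0.1, 3.9 cm is 0.0975.

Call:
drive_tool --series '[[[0, 0.025, 0, 0.0025, 0, 0, 0], [0, 0.05, 0, 0.0025, 0, 0, 0], [0, 0.06, 0, 0.0025, 0, 0, 0], [0, 0.07, 0, 0.0025, 0, 0, 0], [0, 0.0775, 0, 0.0025, 0, 0, 0], [0, 0.085, 0, 0.0025, 0, 0, 0], [0, 0.0925, 0, 0.0025, 0, 0, 0], [0, 0.0975, 0, 0.0025, 0, 0, 0], [0, 0.1, 0, 0.0025, 0, 0, 0], [0, 0.1, 0, 0.0025, 0, 0, 0]]]'

```text
clock: 3.48
position: [0.5116, -0.0963, 0.0662]
orientation: [[0.873, 0.488, 0.0], [0.488, -0.873, -0.0], [0.0, 0.0, -1.0]]
wrist_force: [0.1, -0.1, -0.1]
grip_width: 0.002
grip_force: 0.2
```

```bash
python3 - <<'E'
from h import *
s=st();plan(cpt(-.108,0,.067),-61,s)
print(proj(load('top1'),[.4777,-.1162,.0685]))
E
```

```text
t 3.48 p [ 0.5116 -0.0963  0.0662] q [-20.9  28.6  39.5 105.8 -22.3  53.5 -32.1] F [ 0.1 -0.1 -0.1] g 0.002 0.2
row [ 2.32 -0.01 -0.08] [ 0.  -0.   0.2]
[[419.06794251 235.3157314 ]]
```

In the tool's units: 1.2 cm is 0.03, 1.1 cm is 0.0275.

Call:
drive_tool --series '[[[0, 0.005, 0, 0, 0, 0, 0], [0, 0.01, 0, 0, 0, 0, 0], [0, 0.0125, 0, 0, 0, 0, 0], [0, 0.015, 0, 0, 0, 0, 0], [0, 0.0175, 0, 0, 0, 0, 0], [0, 0.02, 0, 0, 0, 0, 0], [0, 0.0225, 0, 0, 0, 0, 0], [0, 0.025, 0, 0, 0, 0, 0], [0, 0.0275, 0, 0, 0, 0, 0], [0, 0.03, 0, 0, 0, 0, 0]]]'

```text
clock: 4.32
position: [0.5199, -0.0917, 0.0662]
orientation: [[0.873, 0.487, -0.004], [0.487, -0.873, -0.001], [-0.004, -0.001, -1.0]]
wrist_force: [-7.1, -3.2, 4.9]
grip_width: 0.002
grip_force: 3.9
```

```bash
python3 - <<'E'
from h import *
s=st();plan(cpt(-.108,0,.067),-61,s)
d=snap('scene','scene1');snap('top','top2');c=cv2.resize(d['image'][190:300,320:460,::-1],None,fx=5,fy=5,interpolation=cv2.INTER_CUBIC);cv2.imwrite('pics/c5.png',c)
E
```

```text
t 4.32 p [ 0.5199 -0.0917  0.0662] q [-21.1  29.5  39.3 104.4 -22.5  54.3 -32.8] F [-7.1 -3.2  4.9] g 0.002 3.9
row [ 1.38 -0.01 -0.09] [-0.1  0.2  0.2]
```

View pics/c5.png

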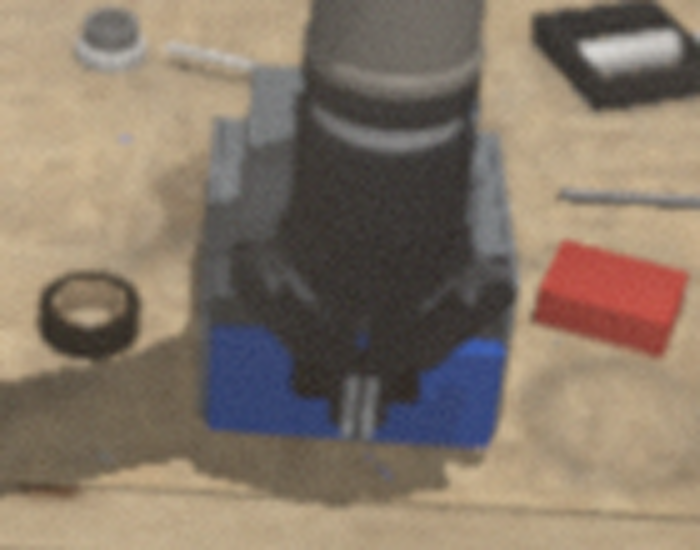

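Scene crop: the fingers sit centred at the drawer front (crop 360,400), pushing the ledge; the force (8 N) is the detent. Continue slowly.

In the tool's units: 0.7 cm is 0.0175, 0.6 cm is 0.015.

Call:
drive_tool --series '[[[0, 0.0025, 0, 0, 0, 0, 0], [0, 0.005, 0, 0, 0, 0, 0], [0, 0.0075, 0, 0, 0, 0, 0], [0, 0.01, 0, 0, 0, 0, 0], [0, 0.0125, 0, 0, 0, 0, 0], [0, 0.015, 0, 0, 0, 0, 0], [0, 0.015, 0, 0, 0, 0, 0], [0, 0.0175, 0, 0, 0, 0, 0], [0, 0.0175, 0, 0, 0, 0, 0], [0, 0.0175, 0, 0, 0, 0, 0]]]'

```text
clock: 5.25
position: [0.5293, -0.0865, 0.0665]
orientation: [[0.873, 0.488, 0.002], [0.488, -0.873, 0.001], [0.002, 0.001, -1.0]]
wrist_force: [0.7, 0.9, 0.1]
grip_width: 0.0
grip_force: 0.0
```

```bash
python3 - <<'E'
from h import *
s=st();plan(cpt(-.108,0,.067),-61,s)
E
```

```text
t 5.25 p [ 0.5293 -0.0865  0.0665] q [-21.3  30.1  39.  103.4 -22.9  54.5 -33.2] F [0.7 0.9 0.1] g 0.0 0.0
row [ 0.31 -0.02 -0.05] [ 0.  -0.1  0.2]
```

In the tool's units: 0.5 cm is 0.0125, 0.4 cm is 0.01.

Call:
drive_tool --series '[[[0, 0.0025, 0, 0, 0, 0, 0], [0, 0.0025, 0, 0, 0, 0, 0], [0, 0.005, 0, 0, 0, 0, 0], [0, 0.005, 0, 0, 0, 0, 0], [0, 0.0075, 0, 0, 0, 0, 0], [0, 0.0075, 0, 0, 0, 0, 0], [0, 0.01, 0, 0, 0, 0, 0], [0, 0.01, 0, 0, 0, 0, 0], [0, 0.0125, 0, 0, 0, 0, 0], [0, 0.0125, 0, 0, 0, 0, 0]]]'

```text
clock: 6.08
position: [0.5299, -0.0863, 0.0662]
orientation: [[0.873, 0.487, -0.005], [0.487, -0.873, -0.001], [-0.005, -0.001, -1.0]]
wrist_force: [-8.0, -3.2, 5.6]
grip_width: 0.0
grip_force: 4.1
```

```bash
python3 - <<'E'
from h import *
s=st();plan(cpt(-.108,0,.067),-61,s)
E
```

```text
t 6.08 p [ 0.5299 -0.0863  0.0662] q [-21.3  30.5  39.  102.9 -22.8  55.  -33.6] F [-8.  -3.2  5.6] g 0.0 4.1
row [ 0.24 -0.03 -0.08] [-0.1  0.3  0.1]
```

In the tool's units: 0.5 cm is 0.0125, 0.4 cm is 0.01.

Call:
drive_tool --series '[[[0, 0.0025, 0, 0, 0, 0, 0], [0, 0.0025, 0, 0, 0, 0, 0], [0, 0.005, 0, 0, 0, 0, 0], [0, 0.005, 0, 0, 0, 0, 0], [0, 0.0075, 0, 0, 0, 0, 0], [0, 0.0075, 0, 0, 0, 0, 0], [0, 0.01, 0, 0, 0, 0, 0], [0, 0.01, 0, 0, 0, 0, 0], [0, 0.0125, 0, 0, 0, 0, 0], [0, 0.0125, 0, 0, 0, 0, 0]]]'

```text
clock: 6.92
position: [0.53, -0.0864, 0.0659]
orientation: [[0.874, 0.485, -0.013], [0.485, -0.875, -0.003], [-0.013, -0.004, -1.0]]
wrist_force: [-14.2, -6.0, 11.6]
grip_width: -0.003
grip_force: 8.1
```

```bash
python3 - <<'E'
from h import *
s=st();plan(cpt(-.16,0,.067),-61,s)
E
```

```text
t 6.92 p [ 0.53   -0.0864  0.0659] q [-21.3  30.8  39.1 102.5 -22.7  55.6 -33.9] F [-14.2  -6.   11.6] g -0.003 8.1
row [-4.97 -0.05 -0.04] [-0.2  0.7  0. ]
```

In the tool's units: -14 cm is -0.35, -12 cm is -0.3.

Call:
drive_tool --series '[[[0, -0.05, 0, 0, 0, 0, 0], [0, -0.1, 0, 0, 0, 0, 0], [0.5, -0.15, 0, 0, 0, 0, 0], [0.5, -0.15, 0, -0.1, 0, 0, 0], [0.5, -0.15, 0, -0.2, 0, 0, 0], [0.5, -0.15, 0, -0.3, 0, 0, 0], [0.5, -0.15, 0, -0.35, 0, 0, 0], [0.5, -0.15, 0, -0.35, 0, 0, 0], [0.5, -0.15, 0, -0.35, 0, 0, 0], [0.5, -0.15, 0, -0.35, 0, 0, 0]]]'

```text
clock: 7.75
position: [0.4846, -0.1104, 0.2056]
orientation: [[0.872, 0.489, -0.0], [0.489, -0.872, 0.001], [0.0, -0.001, -1.0]]
wrist_force: [-0.1, 0.6, -0.4]
grip_width: 0.498
grip_force: 0.0
```

```bash
python3 - <<'E'
from h import *
s=st();
a=snap('scene','scene2');b=snap('top','top3')
def cen(d,roi):
    m=cv2.inRange(cv2.cvtColor(d['image'],cv2.COLOR_RGB2HSV),np.array((20,140,60)),np.array((32,255,255)));x0,y0,x1,y1=roi
    ys,xs=np.nonzero(m[y0:y1,x0:x1]);return xs.mean()+x0,ys.mean()+y0,len(xs),xs.min()+x0,xs.max()+x0,ys.min()+y0,ys.max()+y0
try: print(cen(a,(370,220,420,250)))
except Exception as e: print(e)
print(cen(b,(385,180,420,210)))
m=cv2.inRange(cv2.cvtColor(b['image'],cv2.COLOR_RGB2HSV),np.array((105,130,40)),np.array((125,255,255)));ys,xs=np.nonzero(m[190:240,370:440]);print('blue',xs.mean()+370 if len(xs) else 0,ys.mean()+190 if len(xs) else 0,len(xs))
print(onz(b,(400.9,195.5),.117),cpt(-.049,0,.117))
plan(cpt(-.049,0,.18),-61,s)
E
```

```text
t 7.75 p [ 0.4846 -0.1104  0.2056] q [-25.6  16.2  45.3  99.7 -12.3  69.3 -37.7] F [-0.1  0.6 -0.4] g 0.498 0.0
(np.float64(392.2121212121212), np.float64(232.53030303030303), 66, np.int64(388), np.int64(397), np.int64(229), np.int64(236))
(np.float64(400.88709677419354), np.float64(195.48387096774195), 62, np.int64(396), np.int64(406), np.int64(191), np.int64(200))
blue 401.2482269503546 207.01418439716312 141
[ 0.58911259 -0.05269667  0.117     ] [ 0.58344363 -0.05625567  0.117     ]
row [11.27  0.12  2.56] [-0.1 -0.   0.3]
```

In the tool's units: 11.5 cm is 0.2875, 9 cm is 0.225.

Call:
drive_tool --series '[[[0.6, 0.075, 0.0025, 0, 0, 0, 0], [0.6, 0.15, 0.0025, 0, 0, 0, 0], [0.6, 0.225, 0.0025, 0, 0, 0, 0], [0.6, 0.2875, 0.0025, 0, 0, 0, 0], [0.6, 0.2875, 0.0025, 0.05, 0, 0, 0], [0.6, 0.2875, 0.0025, 0.1, 0, 0, 0], [0.6, 0.2875, 0.0025, 0.15, 0, 0, 0], [0.6, 0.2875, 0.0025, 0.2, 0, 0, 0], [0.6, 0.2875, 0.0025, 0.215, 0, 0, 0], [0.6, 0.2875, 0.0025, 0.215, 0, 0, 0]]]'

```text
clock: 8.68
position: [0.583, -0.0556, 0.117]
orientation: [[0.873, 0.488, -0.007], [0.488, -0.873, 0.0], [-0.006, -0.004, -1.0]]
wrist_force: [-0.5, -0.1, -0.0]
grip_width: 0.597
grip_force: 0.0
```

Call:
drive_tool --series '[[[0.25, 0, 0, 0, 0, 0, 0], [0.2, 0, 0, 0, 0, 0, 0], [0.1, 0, 0, 0, 0, 0, 0], [0, 0, 0, 0, 0, 0, 0], [0, 0, 0, 0, 0, 0, 0], [0, 0, 0, 0, 0, 0, 0], [0, 0, 0, 0, 0, 0, 0], [0, 0, 0, 0, 0, 0, 0], [0, 0, 0, 0, 0, 0, 0], [0, 0, 0, 0, 0, 0, 0]]]' --newtons 20

```text
clock: 9.52
position: [0.5855, -0.0555, 0.1215]
orientation: [[0.873, 0.489, 0.001], [0.489, -0.873, 0.002], [0.002, -0.001, -1.0]]
wrist_force: [-2.2, 3.2, 6.7]
grip_width: 0.274
grip_force: 24.2
```

```bash
python3 - <<'E'
from h import *
s=st();R=np.array(s['orientation']);print(R.round(3).tolist());print('rel',down(-61).T@(np.array(s['position'])-cpt(0,0,0)))
# arc
for dth in range(0,111,6):
    r=np.hypot(.11,.016);a0=np.arctan2(.016,.11);a=a0+np.radians(dth)
    print(dth,round(100*(r*np.cos(a0)-r*np.cos(a)),2),round(-100*(r*np.sin(a)-r*np.sin(a0)),2))
E
```

```text
t 9.52 p [ 0.5855 -0.0555  0.1215] q [-23.5  31.9  40.   91.7 -22.2  64.5 -38.9] F [-2.2  3.2  6.7] g 0.274 24.2
[[0.873, 0.489, 0.001], [0.489, -0.873, 0.002], [0.002, -0.001, -1.0]]
rel [-0.04678273  0.00032657 -0.12150422]
0 0.0 -0.0
6 0.23 -1.14
12 0.57 -2.25
18 1.03 -3.32
24 1.6 -4.34
30 2.27 -5.29
36 3.04 -6.16
42 3.9 -6.95
48 4.83 -7.65
54 5.83 -8.24
60 6.89 -8.73
66 7.99 -9.1
72 9.12 -9.36
78 10.28 -9.49
84 11.44 -9.51
90 12.6 -9.4
96 13.74 -9.17
102 14.85 -8.83
108 15.92 -8.37
```

In the tool's units: -5.29 cm is -0.1323, -4.83 cm is -0.1208.

Call:
drive_tool --series '[[[0, 0.0025, 0, -0.015, 0, 0, 0], [0, 0.0058, 0, -0.0285, 0, 0, 0], [0, 0.01, 0, -0.0425, 0, 0, 0], [0, 0.0143, 0, -0.0563, 0, 0, 0], [0, 0.02, 0, -0.07, 0, 0, 0], [0, 0.0258, 0, -0.083, 0, 0, 0], [0, 0.0325, 0, -0.0963, 0, 0, 0], [0, 0.04, 0, -0.1085, 0, 0, 0], [0, 0.0483, 0, -0.1208, 0, 0, 0], [0, 0.0568, 0, -0.1323, 0, 0, 0]]]'

```text
clock: 10.35
position: [0.6052, -0.0446, 0.1734]
orientation: [[0.872, 0.489, -0.001], [0.489, -0.872, 0.0], [-0.0, -0.001, -1.0]]
wrist_force: [2.8, 4.0, -5.8]
grip_width: 0.276
grip_force: 22.1
```

```bash
python3 - <<'E'
from h import *
s=st();print('rel',down(-61).T@(np.array(s['position'])-cpt(0,0,0)))
E
```

```text
t 10.35 p [ 0.6052 -0.0446  0.1734] q [-24.2  31.3  40.8  84.6 -21.   71.9 -41.7] F [ 2.8  4.  -5.8] g 0.276 22.1
rel [-0.02432883  0.00030562 -0.1733923 ]
```

In the tool's units: 4.62 cm is 0.1155, 3.56 cm is 0.089.

Call:
drive_tool --series '[[[0, 0.0095, 0, -0.011, 0, 0, 0], [0, 0.0193, 0, -0.0218, 0, 0, 0], [0, 0.03, 0, -0.032, 0, 0, 0], [0, 0.0408, 0, -0.0415, 0, 0, 0], [0, 0.0523, 0, -0.0505, 0, 0, 0], [0, 0.064, 0, -0.059, 0, 0, 0], [0, 0.0765, 0, -0.0668, 0, 0, 0], [0, 0.089, 0, -0.0738, 0, 0, 0], [0, 0.102, 0, -0.0803, 0, 0, 0], [0, 0.1155, 0, -0.086, 0, 0, 0]]]'

```text
clock: 11.18
position: [0.6456, -0.0224, 0.208]
orientation: [[0.873, 0.488, -0.001], [0.488, -0.873, 0.0], [-0.001, -0.0, -1.0]]
wrist_force: [-3.2, 2.5, -2.2]
grip_width: 0.274
grip_force: 20.7
```

```bash
python3 - <<'E'
from h import *
s=st();print('rel',down(-61).T@(np.array(s['position'])-cpt(0,0,0)))
E
```

```text
t 11.18 p [ 0.6456 -0.0224  0.208 ] q [-23.4  34.5  40.4  74.4 -22.   78.8 -44.7] F [-3.2  2.5 -2.2] g 0.274 20.7
rel [ 0.02175129  0.00049553 -0.20797327]
```

In the tool's units: 5.71 cm is 0.1428, 4.55 cm is 0.1138.

Call:
drive_tool --series '[[[0, 0.0138, 0, -0.005, 0, 0, 0], [0, 0.0275, 0, -0.0093, 0, 0, 0], [0, 0.0415, 0, -0.0128, 0, 0, 0], [0, 0.0558, 0, -0.0158, 0, 0, 0], [0, 0.0703, 0, -0.0178, 0, 0, 0], [0, 0.0848, 0, -0.019, 0, 0, 0], [0, 0.0993, 0, -0.0195, 0, 0, 0], [0, 0.1138, 0, -0.0195, 0, 0, 0], [0, 0.1283, 0, -0.0185, 0, 0, 0], [0, 0.1428, 0, -0.0168, 0, 0, 0]]]'

```text
clock: 12.02
position: [0.6962, 0.0055, 0.2149]
orientation: [[0.873, 0.488, 0.001], [0.488, -0.873, -0.0], [0.001, 0.001, -1.0]]
wrist_force: [-3.6, 2.9, 1.8]
grip_width: 0.275
grip_force: 19.9
```

```bash
python3 - <<'E'
from h import *
s=st();print('rel',down(-61).T@(np.array(s['position'])-cpt(0,0,0)))
E
```

```text
t 12.02 p [0.6962 0.0055 0.2149] q [-21.7  40.4  39.2  63.3 -24.3  83.8 -47.9] F [-3.6  2.9  1.8] g 0.275 19.9
rel [ 0.07955339  0.00059329 -0.2148612 ]
```

In the tool's units: 3.15 cm is 0.0788, 2.25 cm is 0.0563.

Call:
drive_tool --series '[[[0, 0.0143, 0, 0.0025, 0, 0, 0], [0, 0.0285, 0, 0.0058, 0, 0, 0], [0, 0.0425, 0, 0.0098, 0, 0, 0], [0, 0.0563, 0, 0.0143, 0, 0, 0], [0, 0.065, 0, 0.018, 0, 0, 0], [0, 0.0738, 0, 0.0218, 0, 0, 0], [0, 0.0788, 0, 0.0238, 0, 0, 0], [0, 0.0788, 0, 0.0238, 0, 0, 0], [0, 0.0788, 0, 0.0238, 0, 0, 0], [0, 0.0788, 0, 0.0238, 0, 0, 0]]]'

```text
clock: 12.85
position: [0.7236, 0.0208, 0.2055]
orientation: [[0.873, 0.489, 0.003], [0.489, -0.873, -0.0], [0.002, 0.001, -1.0]]
wrist_force: [1.2, 2.8, 4.7]
grip_width: 0.274
grip_force: 19.5
```

In the tool's units: -6 cm is -0.15, -4.5 cm is -0.1125.

Call:
drive_tool --series '[[[0.3, 0, 0, 0, 0, 0, 0], [0.45, 0, 0, 0, 0, 0, 0], [0.5, 0, 0, 0, 0, 0, 0], [0.5, 0, 0, 0, 0, 0, 0], [0.5, 0, 0, -0.025, 0, 0, 0], [0.5, 0, 0, -0.05, 0, 0, 0], [0.5, 0, 0, -0.075, 0, 0, 0], [0.5, 0, 0, -0.1125, 0, 0, 0], [0.5, 0, 0, -0.15, 0, 0, 0], [0.5, 0, 0, -0.15, 0, 0, 0]]]'

```text
clock: 13.68
position: [0.7245, 0.0201, 0.2703]
orientation: [[0.872, 0.489, 0.009], [0.489, -0.872, -0.001], [0.007, 0.005, -1.0]]
wrist_force: [0.4, 1.2, 1.4]
grip_width: 0.497
grip_force: 0.0
```

```bash
python3 - <<'E'
from h import *
s=st();print('rel',down(-61).T@(np.array(s['position'])-cpt(0,0,0)));plan(cpt(-.1,0,.28),29,s)
E
```

```text
t 13.68 p [0.7245 0.0201 0.2703] q [-19.2  43.1  38.9  50.1 -25.5  93.  -51.1] F [0.4 1.2 1.4] g 0.497 0.0
rel [ 0.11137177  0.00164973 -0.27025169]
row [-21.13  -0.26  -1.12] [  0.5  -0.1 -89.7]
```

In the tool's units: -21 cm is -0.525, -20 cm is -0.5, -55 degrees is -0.6111.

Call:
drive_tool --series '[[[0.5, -0.1, 0, -0.025, 0, 0, 0], [0.5, -0.2, 0, -0.025, 0, 0, -0.0556], [0.5, -0.3, 0, -0.025, 0, 0, -0.1111], [0.5, -0.4, 0, -0.025, 0, 0, -0.1667], [0.5, -0.5, 0, -0.025, 0, 0, -0.2222], [0.5, -0.525, 0, -0.025, 0, 0, -0.3], [0.5, -0.525, 0, -0.025, 0, 0, -0.3778], [0.5, -0.525, 0, -0.025, 0, 0, -0.4556], [0.5, -0.525, 0, -0.025, 0, 0, -0.5333], [0.5, -0.525, 0, -0.025, 0, 0, -0.6111]]]'

```text
clock: 14.52
position: [0.5393, -0.082, 0.2752]
orientation: [[0.095, 0.995, 0.001], [0.995, -0.095, 0.0], [0.0, 0.001, -1.0]]
wrist_force: [-0.1, 0.1, -0.5]
grip_width: 0.503
grip_force: 0.0
```

```bash
python3 - <<'E'
from h import *
s=st();plan(cpt(-.1,0,.28),29,s)
a=snap('scene','scene3');b=snap('top','top4')
A=cv2.resize(a['image'][165:265,345:445,::-1],None,fx=4,fy=4,interpolation=cv2.INTER_CUBIC)
B=cv2.resize(b['image'][140:240,345:445,::-1],None,fx=4,fy=4,interpolation=cv2.INTER_CUBIC)
cv2.imwrite('pics/c6.png',np.hstack([A,B]))
def red(d,roi):
    h=cv2.cvtColor(d['image'],cv2.COLOR_RGB2HSV);m=cv2.inRange(h,np.array((0,130,50)),np.array((10,255,255)))|cv2.inRange(h,np.array((170,130,50)),np.array((180,255,255)));x0,y0,x1,y1=roi
    z=np.zeros_like(m);z[y0:y1,x0:x1]=m[y0:y1,x0:x1];n,l,st_,c=cv2.connectedComponentsWithStats(z)
    for i in range(1,n):
        if st_[i,4]>5: 
            ys,xs=np.nonzero(l==i);print(c[i].round(1),st_[i],cv2.minAreaRect(np.c_[xs,ys].astype(np.float32)))
red(a,(345,190,425,265));print();red(b,(350,150,425,230))
for X in(cpt(.012,0,.126),cpt(.012,0,.113)):print(proj(a,X),proj(b,X))
E
```

```text
t 14.52 p [ 0.5393 -0.082   0.2752] q [-18.3  18.   33.6  85.2 -10.   79.8  10.3] F [-0.1  0.1 -0.5] g 0.503 0.0
row [ 0.1  -0.06 -0.48] [  0.1  -0.  -34.4]
[391.6 221.8] [386 218  12   9  87] ((391.5, 222.0), (11.0, 8.0), -0.0)

[416.2 159.6] [407 152  18  17 257] ((415.9455261230469, 159.9554443359375), (15.423076629638672, 17.612157821655273), 84.2894058227539)
[391.4 179.9] [387 177  10   7  34] ((391.7000732421875, 179.89999389648438), (3.1304948329925537, 10.28591251373291), 63.43495178222656)
[[391.64423689 216.12364377]] [[392.40769494 178.79722851]]
[[391.25341321 220.44774308]] [[391.53706312 179.8365206 ]]
```

View pics/c6.png

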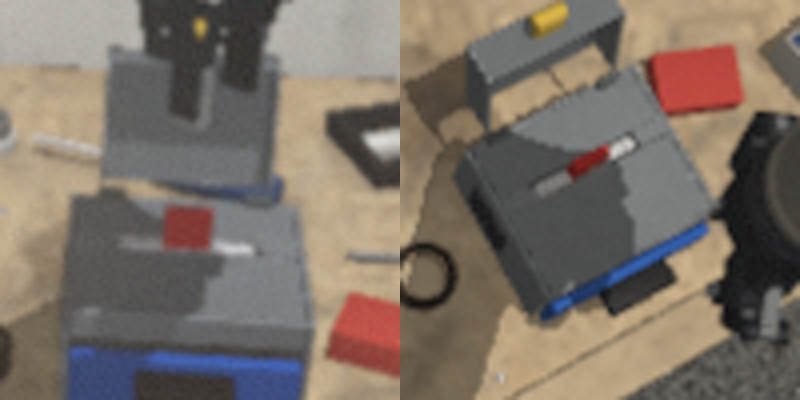

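Flap is open (yellow grip up at scene ~ (395,172)), red tab at scene (391.6,222) and top (391.4,180), i.e. about 2 mm nearer than modelled. Turning and moving over it.

In the tool's units: 5 cm is 0.125, 2 cm is 0.05, -34.4 degrees is -0.3822.

Call:
drive_tool --series '[[[0.4, 0, 0, -0.0125, 0, 0, -0.0778], [0.4, 0, 0, -0.0125, 0, 0, -0.1556], [0.4, 0, 0, -0.0125, 0, 0, -0.2333], [0.4, 0, 0, -0.0125, 0, 0, -0.3111], [0.4, 0, 0, -0.0125, 0, 0, -0.3822], [0.4, 0.125, 0.05, -0.0125, 0, 0, -0.3822], [0.4, 0.125, 0.05, -0.0125, 0, 0, -0.3822], [0.4, 0, 0, -0.0125, 0, 0, -0.3822], [0.4, 0, 0, -0.0125, 0, 0, -0.3822], [0.4, 0, 0, -0.0125, 0, 0, -0.3822]]]'

```text
clock: 15.45
position: [0.5377, -0.0874, 0.2804]
orientation: [[-0.47, 0.883, -0.001], [0.883, 0.47, -0.004], [-0.003, -0.002, -1.0]]
wrist_force: [-0.8, -0.5, 0.3]
grip_width: 0.403
grip_force: 0.0
```

```bash
python3 - <<'E'
from h import *
s=st();plan(cpt(.010,0,.2),29,s)
E
```

```text
t 15.45 p [ 0.5377 -0.0874  0.2804] q [-13.9  17.2  28.1  84.6  -7.9  80.2  42.5] F [-0.8 -0.5  0.3] g 0.403 0.0
row [ 0.73 11.42  8.01] [-0.1  0.2 -1. ]
```

In the tool's units: 11.4 cm is 0.285, 9 cm is 0.225, -1 degrees is -0.0111.

Call:
drive_tool --series '[[[0.4, 0.0125, 0.075, 0, 0, 0, -0.0111], [0.4, 0.0125, 0.15, 0, 0, 0, -0.0111], [0.4, 0.0125, 0.225, 0, 0, 0, -0.0111], [0.4, 0.0125, 0.285, 0, 0, 0, -0.0111], [0.4, 0.0125, 0.285, 0.075, 0, 0, -0.0111], [0.4, 0.0125, 0.285, 0.15, 0, 0, -0.0111], [0.4, 0.0125, 0.285, 0.2, 0, 0, -0.0111], [0.4, 0.0125, 0.285, 0.2, 0, 0, -0.0111], [0.4, 0.0125, 0.285, 0.2, 0, 0, -0.0111], [0.4, 0.0125, 0.285, 0.2, 0, 0, -0.0111]]]'

```text
clock: 16.28
position: [0.6382, -0.0229, 0.2016]
orientation: [[-0.494, 0.87, 0.003], [0.87, 0.494, -0.0], [-0.002, 0.002, -1.0]]
wrist_force: [-0.9, 0.2, 0.4]
grip_width: 0.398
grip_force: 0.0
```

```bash
python3 - <<'E'
from h import *
s=st();plan(cpt(.010,0,.118),29,s)
E
```

```text
t 16.28 p [ 0.6382 -0.0229  0.2016] q [-15.2  30.9  25.1  76.2 -13.   75.5  39.6] F [-0.9  0.2  0.4] g 0.398 0.0
row [-0.24 -0.53  8.35] [0.1 0.1 0.6]
```

In the tool's units: 8.3 cm is 0.2075, 8 cm is 0.2, 0.6 degrees is 0.0067.

Call:
drive_tool --series '[[[0.4, -0.005, -0.01, 0.05, 0, 0, 0.0067], [0.4, -0.005, -0.01, 0.1, 0, 0, 0.0067], [0.4, -0.005, -0.01, 0.15, 0, 0, 0.0067], [0.4, -0.005, -0.01, 0.1875, 0, 0, 0.0067], [0.4, -0.005, -0.01, 0.2, 0, 0, 0.0067], [0.4, -0.005, -0.01, 0.2075, 0, 0, 0.0067], [0.4, -0.005, -0.01, 0.2075, 0, 0, 0.0067], [0.4, -0.005, -0.01, 0.2075, 0, 0, 0.0067], [0.4, -0.005, -0.01, 0.2075, 0, 0, 0.0067], [0.4, -0.005, -0.01, 0.2075, 0, 0, 0.0067]]]'

```text
clock: 17.12
position: [0.6356, -0.0267, 0.1182]
orientation: [[-0.485, 0.874, 0.003], [0.874, 0.485, -0.0], [-0.001, 0.002, -1.0]]
wrist_force: [0.3, -0.6, -1.6]
grip_width: 0.401
grip_force: 0.0
```

Call:
drive_tool --series '[[[0.25, 0, 0, 0, 0, 0, 0], [0.2, 0, 0, 0, 0, 0, 0], [0.15, 0, 0, 0, 0, 0, 0], [0.1, 0, 0, 0, 0, 0, 0], [0.05, 0, 0, 0, 0, 0, 0], [0, 0, 0, 0, 0, 0, 0], [0, 0, 0, 0, 0, 0, 0], [0, 0, 0, 0, 0, 0, 0], [0, 0, 0, 0, 0, 0, 0], [0, 0, 0, 0, 0, 0, 0]]]' --newtons 40

```text
clock: 17.95
position: [0.6347, -0.0266, 0.117]
orientation: [[-0.485, 0.874, 0.0], [0.874, 0.485, -0.0], [-0.0, 0.0, -1.0]]
wrist_force: [-0.9, 0.9, 2.8]
grip_width: 0.107
grip_force: 40.1
```

```bash
python3 - <<'E'
from h import *
s=st();print('rel',down(-61).T@(np.array(s['position'])-cpt(0,0,0)))
E
```

```text
t 17.95 p [ 0.6347 -0.0266  0.117 ] q [-14.7  34.4  24.1  83.2 -14.7  65.6  40.8] F [-0.9  0.9  2.8] g 0.107 40.1
rel [ 0.0102049  -0.0010862  -0.11701243]
```

In the tool's units: -9 cm is -0.225, -8.5 cm is -0.2125.

Call:
drive_tool --series '[[[0, 0, 0, -0.0125, 0, 0, 0], [0, 0, 0, -0.0375, 0, 0, 0], [0, 0, 0, -0.0625, 0, 0, 0], [0, 0, 0, -0.0925, 0, 0, 0], [0, 0, 0, -0.125, 0, 0, 0], [0, 0, 0, -0.155, 0, 0, 0], [0, 0, 0, -0.1875, 0, 0, 0], [0, 0, 0, -0.2125, 0, 0, 0], [0, 0, 0, -0.225, 0, 0, 0], [0, 0, 0, -0.225, 0, 0, 0]]]'

```text
clock: 18.78
position: [0.6357, -0.0267, 0.2089]
orientation: [[-0.485, 0.874, 0.004], [0.874, 0.485, -0.0], [-0.002, 0.003, -1.0]]
wrist_force: [-0.1, -0.3, -0.2]
grip_width: 0.105
grip_force: 39.6
```

In the tool's units: -1 cm is -0.025, -0.5 cm is -0.0125.

Call:
drive_tool --series '[[[0, 0, 0, -0.0125, 0, 0, 0], [0, 0, 0, -0.025, 0, 0, 0], [0, 0, 0, -0.025, 0, 0, 0], [0, 0, 0, -0.025, 0, 0, 0], [0, 0, 0, -0.025, 0, 0, 0], [0, 0, 0, -0.025, 0, 0, 0], [0, 0, 0, -0.025, 0, 0, 0], [0, 0, 0, -0.025, 0, 0, 0], [0, 0, 0, -0.025, 0, 0, 0], [0, 0, 0, -0.025, 0, 0, 0]]]'

```text
clock: 19.62
position: [0.6346, -0.0265, 0.2167]
orientation: [[-0.485, 0.874, -0.0], [0.874, 0.485, -0.0], [0.0, -0.0, -1.0]]
wrist_force: [-0.6, -1.0, -1.4]
grip_width: 0.109
grip_force: 39.6
```

```bash
python3 - <<'E'
from h import *
s=st()
F=np.array([.5674,.334,0]);n=np.array([.753,.658,0])
print(plan(F-.063*n+[0,0,.198],41.2,s))
print(plan(F-.16*n+[0,0,.22],41.2,s))
a=snap('scene','scene4');b=snap('top','top5')
A=cv2.resize(a['image'][145:265,320:420,::-1],None,fx=4,fy=4,interpolation=cv2.INTER_CUBIC)
B=cv2.resize(b['image'][130:250,330:430,::-1],None,fx=4,fy=4,interpolation=cv2.INTER_CUBIC)
cv2.imwrite('pics/c7.png',np.hstack([A,B]))
E
```

```text
t 19.62 p [ 0.6346 -0.0265  0.2167] q [-15.1  30.2  25.4  75.3 -12.8  77.3  39.2] F [-0.6 -1.  -1.4] g 0.109 39.6
row [33.46  5.46  1.87] [ -0.   -0.  -12.2]
[ 3.34615989e+01  5.45790646e+00  1.87242172e+00 -5.69083300e-03
 -3.16497017e-03 -1.21649902e+01]
row [31.43 -4.03 -0.33] [ -0.   -0.  -12.2]
[ 3.14262412e+01 -4.02622441e+00 -3.26678154e-01 -5.69083300e-03
 -3.16497017e-03 -1.21649902e+01]
```

View pics/c7.png

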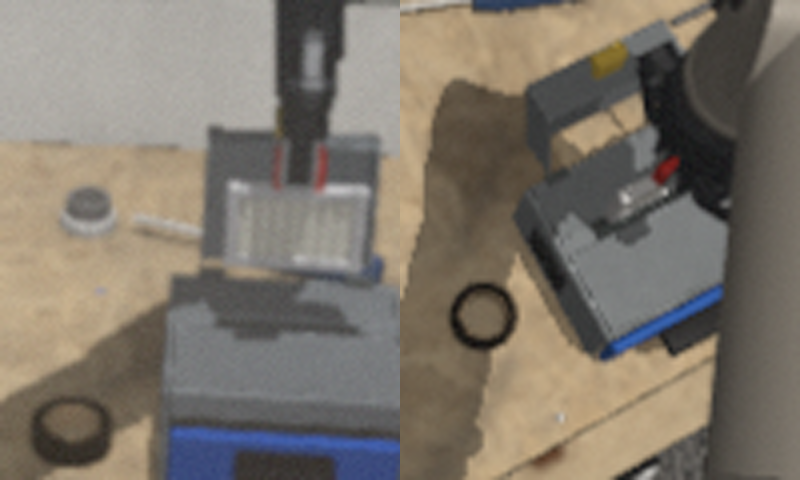

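Plate hangs upright in the fingers (scene crop around (297,225)), flap still open. Carry toward the panel.

In the tool's units: 16 cm is 0.4, 15.5 cm is 0.3875, -10 degrees is -0.1111.

Call:
drive_tool --series '[[[0, 0.0175, -0.0175, -0.005, 0, 0, 0], [0, 0.05, -0.05, -0.01, 0, 0, 0], [0, 0.1, -0.0875, -0.01, 0, 0, -0.0111], [0, 0.15, -0.1, -0.01, 0, 0, -0.0222], [0, 0.2, -0.1, -0.01, 0, 0, -0.0444], [0, 0.25, -0.1, -0.01, 0, 0, -0.0667], [0, 0.3, -0.1, -0.01, 0, 0, -0.0889], [0, 0.35, -0.1, -0.01, 0, 0, -0.1], [0, 0.3875, -0.1, -0.01, 0, 0, -0.1111], [0, 0.4, -0.1, -0.01, 0, 0, -0.1111]]]'

```text
clock: 20.55
position: [0.5208, 0.0972, 0.2209]
orientation: [[-0.633, 0.774, -0.001], [0.774, 0.633, 0.002], [0.002, 0.001, -1.0]]
wrist_force: [-0.3, 1.3, -1.6]
grip_width: 0.106
grip_force: 39.6
```

```bash
python3 - <<'E'
from h import *
s=st()
F=np.array([.5674,.334,0]);n=np.array([.753,.658,0])
plan(F-.15*n+[0,0,.2],41.2,s)
E
```

```text
t 20.55 p [0.5208 0.0972 0.2209] q [-29.2  16.8  21.5  92.7  -6.5  71.7  32.8] F [-0.3  1.3 -1.6] g 0.106 39.6
row [14.88  3.61  2.12] [ 0.1 -0.1 -1.9]
```

In the tool's units: 14.9 cm is 0.3725, 14.8 cm is 0.37, -2 degrees is -0.0222.

Call:
drive_tool --series '[[[0, 0.025, 0, 0.005, 0, 0, -0.0111], [0, 0.075, 0.0125, 0.0125, 0, 0, -0.0222], [0, 0.125, 0.025, 0.025, 0, 0, -0.0222], [0, 0.175, 0.0375, 0.03, 0, 0, -0.0222], [0, 0.225, 0.05, 0.0375, 0, 0, -0.0222], [0, 0.275, 0.0625, 0.045, 0, 0, -0.0222], [0, 0.325, 0.075, 0.05, 0, 0, -0.0222], [0, 0.355, 0.085, 0.0525, 0, 0, -0.0222], [0, 0.37, 0.09, 0.0525, 0, 0, -0.0222], [0, 0.3725, 0.09, 0.0525, 0, 0, -0.0222]]]'

```text
clock: 21.38
position: [0.456, 0.2331, 0.1996]
orientation: [[-0.658, 0.753, 0.0], [0.753, 0.658, -0.0], [-0.0, 0.0, -1.0]]
wrist_force: [-0.1, -0.3, -0.7]
grip_width: 0.112
grip_force: 39.7
```

```bash
python3 - <<'E'
from h import *
s=st()
F=np.array([.5674,.334,0]);n=np.array([.753,.658,0])
plan(F-.065*n+[0,0,.198],41.2,s)
E
```

```text
t 21.38 p [0.456  0.2331 0.1996] q [-42.2  15.3  16.3  97.2  -4.6  68.1  16.4] F [-0.1 -0.3 -0.7] g 0.112 39.7
row [0.27 8.53 0.16] [ 0.   0.  -0.1]
```

In the tool's units: 8.5 cm is 0.2125, 8.4 cm is 0.21.

Call:
drive_tool --series '[[[0, 0, 0.0125, 0, 0, 0, 0], [0, 0.0025, 0.0375, 0, 0, 0, 0], [0, 0.005, 0.0675, 0.0025, 0, 0, 0], [0, 0.005, 0.0975, 0.0025, 0, 0, 0], [0, 0.005, 0.1275, 0.0025, 0, 0, 0], [0, 0.005, 0.1575, 0.0025, 0, 0, 0], [0, 0.005, 0.1825, 0.0025, 0, 0, 0], [0, 0.005, 0.2, 0.0025, 0, 0, 0], [0, 0.005, 0.21, 0.0025, 0, 0, 0], [0, 0.005, 0.2125, 0.0025, 0, 0, 0]]]'

```text
clock: 22.22
position: [0.52, 0.289, 0.1987]
orientation: [[-0.655, 0.755, 0.001], [0.755, 0.655, -0.001], [-0.001, -0.0, -1.0]]
wrist_force: [-0.5, -0.4, -0.2]
grip_width: 0.102
grip_force: 39.6
```

Call:
drive_tool --series '[[[0, 0, 0, 0, 0, 0, 0], [0, 0, 0, 0, 0, 0, 0], [0, 0, 0, 0, 0, 0, 0], [0, 0, 0, 0, 0, 0, 0], [0, 0, 0, 0, 0, 0, 0], [0, 0, 0, 0, 0, 0, 0], [0, 0, 0, 0, 0, 0, 0], [0, 0, 0, 0, 0, 0, 0], [0, 0, 0, 0, 0, 0, 0], [0, 0, 0, 0, 0, 0, 0]]]'

```text
clock: 23.05
position: [0.519, 0.2897, 0.1988]
orientation: [[-0.657, 0.754, 0.0], [0.754, 0.657, 0.0], [-0.0, 0.0, -1.0]]
wrist_force: [1.0, -0.2, -0.9]
grip_width: 0.107
grip_force: 39.6
```

```bash
python3 - <<'E'
from h import *
s=st()
a=snap('scene','scene5');b=snap('top','top6')
A=cv2.resize(a['image'][140:240,220:320,::-1],None,fx=4,fy=4,interpolation=cv2.INTER_CUBIC)
B=cv2.resize(b['image'][150:250,220:320,::-1],None,fx=4,fy=4,interpolation=cv2.INTER_CUBIC)
cv2.imwrite('pics/c8.png',np.hstack([A,B]))
E
```

```text
t 23.05 p [0.519  0.2897 0.1988] q [-41.8  24.9  15.8  84.1  -6.9  72.   15.8] F [ 1.  -0.2 -0.9] g 0.107 39.6
```

View pics/c8.png

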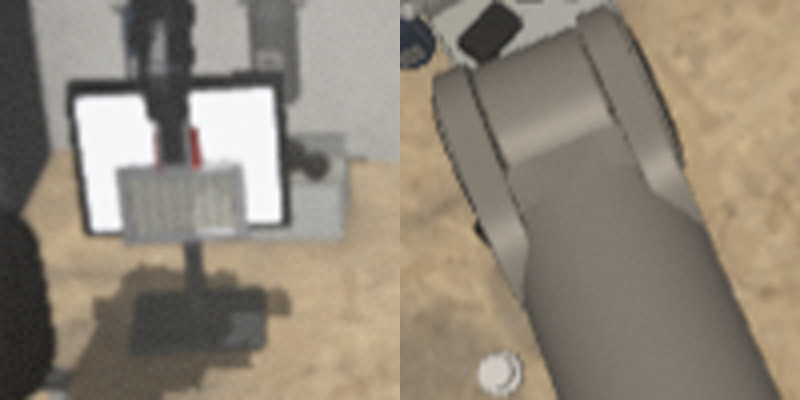

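Plate hangs upright and parallel before the panel, centre at scene pixel ≈(265.5,191); lockring stands where it was. Check numerically, then hand in.

```bash
python3 - <<'E'
from h import *
a=load('scene5');F=np.array([.5674,.334,.15]);n=np.array([.753,.658,0]);y=np.array([-.658,.753,0])
c,r=ray(a,(265.5,190.8));P=c+r*((F-.065*n-c)@n)/(r@n);d=P-F;print(P,d@n,d@y,d[2],proj(a,[.519,.2897,.152]))
s=st();print(np.abs(s['qd']).max())
E
```

```text
[0.52061269 0.28876079 0.15048661] -0.06499824500000004 -0.003279069689373533 0.00048660921699375526 [[264.7748287  190.45532019]]
t 23.15 p [0.519  0.2896 0.1988] q [-41.8  24.9  15.8  84.1  -6.9  72.   15.8] F [-0.3 -1.1 -1. ] g 0.107 39.6
0.10851547542782272
```

```bash
python3 -c "
from bench import close_job
print(close_job())"
```

```text
the job is handed in; nothing more can be done
None
```

Job handed in at about 23 s: the drawer is home, the flap is open, and the plate is held upright about 6.5 cm in front of the panel, within 4 mm of its middle by my camera check; no verdict came back from the judging.

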